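# Snap a fresh label spool into the counter dispenser

### The arm

A 7-joint arm with a two-finger parallel gripper is mounted at the origin on the work surface; the furniture and walls round the work are solid. World frame = base frame: x ahead of the robot, y to its left, z up, the work surface at z = 0. Lengths are in m, angles in rad, forces in N, time in s.
With the tool pointing down it reaches from about 0.425 to 0.925 m from the base axis. Payload 6.8 kg.
Tool frame: the origin (TCP) lies midway between the tips of the shut fingers; the grasp point (between the pads) lies 19 mm behind it; z points along the fingers, y is the direction in which the jaws open and shut (so a half turn about z gives the same grasp; the last joint's range is limited). The gripper opens to 88 mm and grips with 3 to 60 N. Pads are 20 mm wide; open, the fingers measure 115 mm over their backs; the gripper's body (75 mm by 178 mm) begins 61 mm behind the grasp point.
Start: joints at [-1.357, 0.477, 0.022, 1.555, -0.011, 1.109, -0.083], TCP at [0.213, 0.64, 0.223] pointing down, gripper open.
Joint ranges: [-2.96, 2.96], [-0.34, 2.1], [-1.41, 1.46], [0.24, 2.44], [-1.37, 4.51], [0.17, 1.92], [-2.96, 2.96]. Speed limits (rad/s): [2.39, 2.39, 3.14, 3.14, 3.14, 3.14, 3.14].

### API

Orientations are given as a 3x3 rotation matrix whose columns are the frame's x, y, z axes.
In Python, from station import bot gives the robot as it stands.
- The arm moves only by the tool drive_tool, never from a script. Its argument "motion" is a list of rows, each an object of numbers: "tx", "ty", "tz": the shift along the tool's x, y, z in m; "ax", "ay", "az": the turn, a rotation vector about the tool's x, y, z in degrees; "claw": the opening, from 0 (shut) to 1 (fully open). In form: [{"tx": .., "ty": .., "tz": .., "ax": .., "ay": .., "az": .., "claw": ..}, ...]. A call has 1 to 8 rows; each row is the pose to reach, as a shift and turn from the pose measured when the call began, along the tool's axes at that moment; what a row does not reach only later rows make up. A row lasts 1/8 s, in which the tool goes at most 62.5 mm and 10.7 degrees, less where a joint would pass 70% of its speed; a pose out of reach is approached as far as the arm can. A call with a gripper value outside its range is refused whole. The fingers move at their own pace and stop on an object; "force" is the grip in N (left out, the last holds). Time passes only in rows, so rows that repeat a pose let the fingers close. It gives the time, the measured TCP pose, the force and the opening at its end, in the units of the state.
- bot.sense(): the state, without advancing time (a new reading comes with each control period).
- bot.camera(name): name is "scene" or "side" or "wrist"; returns a dict with "frame" (480x640x3 uint8, red, green, blue), "range_z" (480x640 float32, m along the optical axis (not along the pixel's ray), 0 where there is no reading), "mtx" (3x3 intrinsics, pixels), "world_from_camera" (4x4, takes a point from camera to world coordinates). Camera axes: x right, y up, looking along -z (the intrinsics and any distortion apply to the point x, -y, -z); pixel columns grow to the right and rows downward; lengths in m; the calibration is good to about 2 mm. A picture is of the moment at which its call begins.
- bot.finish_job(): hands the job in, once; it reports no verdict.
The state is a dict: "t": time; "q": joint angles; "joint_velocities": joint speeds; "joint_efforts": joint torques, N m; "ee_pos": TCP position; "tcp_rot": TCP orientation; "contact_force": force on the tool from outside, world axes, zero at the start; "ft_torque": the same for the moment, N m; "width": finger opening in m.
Only numpy, scipy, OpenCV 4.12 (cv2) and the standard library are available. Lean on these libraries where they do the work, as an engineer would, in place of code of your own. Each camera call takes 0.05 s, during which the arm holds its last target.

### The job

The label dispenser on the deli table is empty. Take the wide label spool and press it straight down between the dispenser's two spring clips until it snaps in and sits fully down on its rests, both axle ends caught under the clips, then let go. The narrow spool does not fit this dispenser: leave it where it lies.

Things in the scene. Friction and masses are not known exactly. Their poses are not given: they have to be found in the camera images.
- wide_spool: Spool to load: white paper roll, 42 mm diameter, 60 mm wide, between square grey end caps (46 x 46 x 4 mm, so it does not roll) with black stub axles, 16 mm thick, 16 mm long, ends chamfered 4 mm. 100 mm long in all, 0.14 kg. Origin: roll centre, 23 mm above the table at the start; y along the axle (ends alike), z up. Grip it from above across the 42 mm, midway between the caps.
- narrow_spool: Bystander of the same make: same roll diameter, caps and stubs, but the paper is only 28 mm wide and it is 68 mm long over the axle ends, too short for the clips. Origin at the roll's centre, y along the axle.
- dispenser: Fixed grey base plate 130 (x) x 200 (y) x 10 mm; origin under its centre, on the table. The axle lies along y. Two black rests at y = 18 to 40 mm each side: flat tops at z = 26, with upstands to z = 39 at x = -45 and +45 (84 mm free); between the rests it is open down to the plate. Steel tear-off edge at x = -61, up to z = 20. An aluminium spring clip at each y end.
- seat (a point): Centre of a fully seated spool, 49 mm above the dispenser's origin; axes as the dispenser's. Clips, 60 mm wide in x, slide outward on springs (to 18 mm): noses 84 mm apart, 10 to 13 mm above this point; over them ramps open to 116 mm apart, 40 mm above it. Axles meet the ramps with the spool about 28 mm high; 10 to 25 N down spreads them until they snap back over the axles.
There are look-alikes about, which are no part of the job. Leave any pink or turquoise look-alike of the wide_spool alone.

How it is judged:
By the outcome, as a careful person would: the job done as asked, in the order asked, and still so for the second after the job is handed in, with the robot touching nothing.
It also fails if it takes over 40 s, if anything falls off the work surface, if the arm or the gripper's body presses on something with over 40 N, if the wrist force passes 120 N, or if a joint passes its speed limit or range.

## Working session

There is one attempt and no reset: what is moved stays moved. The work goes in short steps, Python scripts to look and compute and a tool call to move; the robot and the scene stay as the last step left them, time stands still between calls to the robot, and variables do not carry over. Pictures are saved under pics/ and viewed, and the job is handed in when it is done.

Besides the shell and the picture viewer there is one more tool, called after ">>>" by a JSON object that holds its "name" and its "arguments", one argument or row to a line. drive_tool: Moves the arm, as the interface text tells. Its arguments: {"type":"object","properties":{"motion":{"type":"array"},"force":{"type":"number"}},"required":["motion"]}

```bash
mkdir -p pics; ls
cat > h.py <<'E'
import numpy as np,cv2
from station import bot
def grab(n,tag):
    c=bot.camera(n); np.savez(f'pics/{tag}.npz',**c)
    cv2.imwrite(f'pics/{tag}.png',c['frame'][:,:,::-1]); return c
def cloud(c):
    d=c['range_z'];K=c['mtx'];v,u=np.mgrid[0:480,0:640]
    p=np.stack([(u-K[0,2])/K[0,0]*d,-(v-K[1,2])/K[1,1]*d,-d],-1)
    T=c['world_from_camera']; return p@T[:3,:3].T+T[:3,3]
E
python3 - <<'E'
from h import *
for n in ['scene','side','wrist']:
    c=grab(n,n+'0'); print(n,c['world_from_camera'].round(3).tolist(),c['mtx'].round(1).tolist(),[k for k in c])
s=bot.sense(); print(s)
E
```

```text
pics
scene [[0.443, 0.37, -0.817, -0.521], [-0.896, 0.167, -0.411, -0.462], [-0.016, 0.914, 0.406, 0.532], [0.0, 0.0, 0.0, 1.0]] [[488.3, 0.0, 321.2], [0.0, 488.3, 235.6], [0.0, 0.0, 1.0]] ['frame', 'range_z', 'mtx', 'world_from_camera']
side [[-0.999, -0.027, 0.039, 0.477], [0.046, -0.385, 0.922, 1.033], [-0.01, 0.923, 0.385, 0.509], [0.0, 0.0, 0.0, 1.0]] [[506.5, 0.0, 318.8], [0.0, 506.5, 235.3], [0.0, 0.0, 1.0]] ['frame', 'range_z', 'mtx', 'world_from_camera']
wrist [[0.316, -0.907, -0.278, 0.138], [0.949, 0.302, 0.093, 0.665], [-0.001, -0.293, 0.956, 0.383], [0.0, 0.0, 0.0, 1.0]] [[405.7, 0.0, 316.2], [0.0, 405.7, 240.3], [0.0, 0.0, 1.0]] ['frame', 'range_z', 'mtx', 'world_from_camera']
{'t': 0.15, 'q': array([-1.35705459,  0.47762307,  0.02233499,  1.55614255, -0.01150702,
        1.10927447, -0.0830637 ]), 'joint_velocities': array([-1.93478107e-04, -2.91945187e-03,  1.63096773e-03, -2.76258167e-03,
       -1.94837004e-03,  6.15576859e-04,  5.95453428e-05]), 'joint_efforts': array([ 2.52964091e-03, -5.83287263e+01,  1.53640777e+00, -2.72878861e+01,
       -5.42547426e-02,  1.44809269e-02,  9.79131596e-05]), 'ee_pos': array([0.21337229, 0.6399447 , 0.22193075]), 'tcp_rot': array([[-9.48674137e-01,  3.16255064e-01, -3.41357839e-04],
       [ 3.16255239e-01,  9.48673284e-01, -1.27475562e-03],
       [-7.93108579e-05, -1.31728389e-03, -9.99999129e-01]]), 'contact_force': array([-0.71052661, -0.76053673,  1.11577623]), 'ft_torque': array([ 0.00782227, -0.01425094, -0.00736269]), 'width': 0.08790737033867356}
```

View pics/scene0.png

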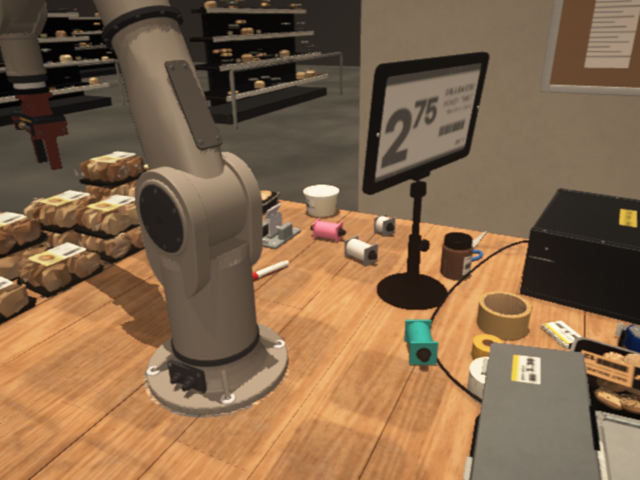

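View pics/side0.png

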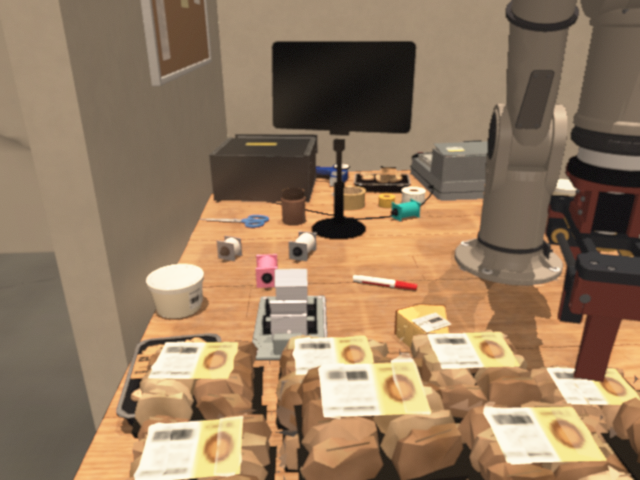

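View pics/wrist0.png

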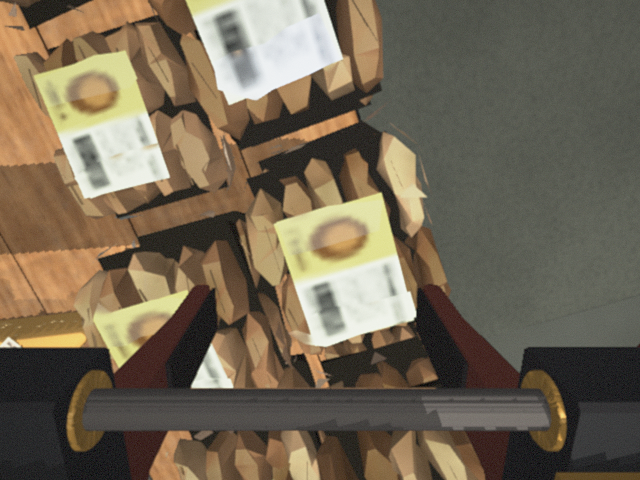

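Wide-spool candidates (scene pixels): white at (361,250), white at (385,225), pink at (327,231) and turquoise at (420,342). The last two are excluded by colour. The dispenser is at about (278,232) in scene and (290,315) in side. Next I'll check close crops and measure.

Run:
```python
from h import *
a=np.load('pics/scene0.npz');b=np.load('pics/side0.npz')
A=cv2.resize(a['frame'][195:275,240:410],None,fx=4,fy=4,interpolation=2)[:,:680]
B=cv2.resize(b['frame'][225:365,200:340],None,fx=4,fy=4,interpolation=2)
cv2.imwrite('pics/cA.png',A[:,:,::-1]);cv2.imwrite('pics/cB.png',B[:,:,::-1])
for n,c,pts in (('scene',a,[(361,250),(385,225),(327,231),(420,342),(278,232)]),('side',b,[(302,246),(230,247),(266,268),(290,282),(265,325),(318,325)])):
    P=cloud(c)
    for u,v in pts: print(n,u,v,P[v,u].round(3))
```

```text
scene 361 250 [ 0.448 -0.079  0.033]
scene 385 225 [ 0.616 -0.079  0.033]
scene 327 231 [0.53  0.05  0.026]
scene 420 342 [ 0.142 -0.307  0.044]
scene 278 232 [0.469 0.162 0.028]
side 302 246 [ 0.471 -0.034  0.038]
side 230 247 [ 0.637 -0.044  0.036]
side 266 268 [0.547 0.088 0.044]
side 290 282 [0.496 0.199 0.069]
side 265 325 [0.54  0.277 0.027]
side 318 325 [0.447 0.257 0.011]
```

View pics/cA.png

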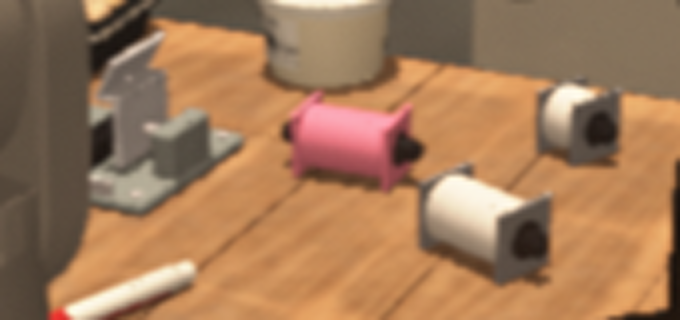

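View pics/cB.png

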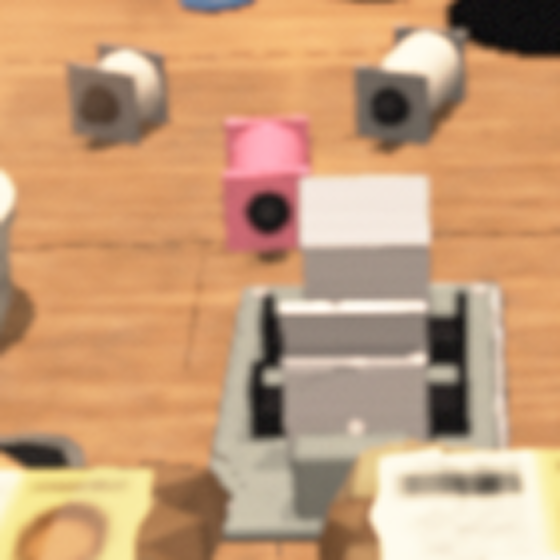

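The white spool at (361,250) in scene, (302,246) in side, is clearly the longer one, so it is the wide spool. The one at (385,225) is the narrow bystander. Next: axis estimates and the display's extents.

Run:
```python
from h import *
a=np.load('pics/scene0.npz');b=np.load('pics/side0.npz')
for n,c in (('scene',a),('side',b)):
    P=cloud(c);ok=c['range_z']>0
    # spool cloud
    m=ok&(abs(P[...,0]-.455)<.08)&(abs(P[...,1]+.075)<.08)&(P[...,2]>.012)&(P[...,2]<.06)
    q=P[m][:,:2]; 
    print(n,'spool',len(q),cv2.minAreaRect(q.astype(np.float32)),'zmax',P[m][:,2].max())
    mm=ok&(P[...,0]>.15)&(P[...,0]<.8)&(P[...,1]<-.05)&(P[...,1]>-.5)&(P[...,2]>.07)
    q=P[mm]; print(' display',len(q),q.min(0) if len(q) else '',q.max(0) if len(q) else '')
    md=ok&(abs(P[...,0]-.495)<.12)&(abs(P[...,1]-.235)<.12)&(P[...,2]>.005)&(P[...,2]<.014)
    print(' plate',md.sum(),cv2.minAreaRect(P[md][:,:2].astype(np.float32)))
    mc=ok&(abs(P[...,0]-.495)<.1)&(abs(P[...,1]-.235)<.13)&(P[...,2]>.045)&(P[...,2]<.12)
    print(' clips',mc.sum(),P[mc].min(0),P[mc].max(0))
    g=ok&(P[...,2]>.1)&(P[...,0]>.2)&(P[...,0]<.8)&(abs(P[...,1])<.35)
    print(' tall',P[g].min(0) if g.any() else '',P[g].max(0) if g.any() else '')
```

```text
scene spool 551 ((0.4658602774143219, -0.07817293703556061), (0.08599197119474411, 0.04948407784104347), 69.35006713867188) zmax 0.04729621577572146
 display 16923 [ 0.19162729 -0.49998467  0.07004909] [ 0.73966007 -0.17685945  0.47055489]
 plate 305 ((0.4918038249015808, 0.20266051590442657), (0.12467516958713531, 0.13034644722938538), 88.12422943115234)
 clips 222 [0.45877166 0.17799835 0.04509863] [0.52368514 0.2006533  0.08862108]
 tall [ 0.20001462 -0.30764386  0.10016353] [ 0.53373343 -0.17685945  0.47055489]
side spool 523 ((0.4730110466480255, -0.06107752397656441), (0.08911357074975967, 0.04674213007092476), 68.52639770507812) zmax 0.04833192916293155
 display 16714 [ 0.19751586 -0.4997201   0.07000848] [ 0.74166431 -0.17086286  0.47172681]
 plate 1216 ((0.4971892535686493, 0.24479898810386658), (0.20370641350746155, 0.12979882955551147), 87.97257232666016)
 clips 1532 [0.46562442 0.18184456 0.04501802] [0.52893209 0.3340567  0.09024676]
 tall [ 0.20005791 -0.29671773  0.10017748] [ 0.53842202 -0.17086286  0.47172681]
```

```bash
cat >> h.py <<'E'
from scipy.spatial.transform import Rotation as Ro
def Rt(deg):
    t=np.radians(deg);c,s=np.cos(t),np.sin(t)
    return np.array([[c,s,0],[s,-c,0],[0,0,-1.]])
def plan(p,deg):
    s=bot.sense();R=s['tcp_rot']
    d=R.T@(np.array(p)-s['ee_pos']);w=Ro.from_matrix(R.T@Rt(deg)).as_rotvec(degrees=True)
    print('shift',(d*1000).round(1),'rot',w.round(2),'|d|',np.linalg.norm(d).round(3),'t',s['t'],'q',s['q'].round(2),'F',s['contact_force'].round(1),'w',round(s['width'],4))
E
python3 -c "
from h import *
plan((.497,.244,.25),88)"
```

```text
shift [-394.3 -286.   -27.7] rot [-6.000e-02  5.000e-02  7.356e+01] |d| 0.488 t 0.15 q [-1.36  0.48  0.02  1.56 -0.01  1.11 -0.08] F [-0.7 -0.8  1.1] w 0.0879
```

>>> {"name": "drive_tool", "arguments": {
  "motion": [
    {"tx":-0.05,"ty":-0.036,"tz":-0.01,"az":9,"claw":1},
    {"tx":-0.1,"ty":-0.072,"tz":-0.02,"az":18,"claw":1},
    {"tx":-0.15,"ty":-0.108,"tz":-0.028,"az":27,"claw":1},
    {"tx":-0.2,"ty":-0.144,"tz":-0.028,"az":36,"claw":1},
    {"tx":-0.25,"ty":-0.18,"tz":-0.028,"az":45,"claw":1},
    {"tx":-0.3,"ty":-0.216,"tz":-0.028,"az":54,"claw":1},
    {"tx":-0.35,"ty":-0.252,"tz":-0.028,"az":64,"claw":1},
    {"tx":-0.394,"ty":-0.286,"tz":-0.028,"az":73.5,"claw":1}
  ]
}}

```text
$.motion[0]: bad value
```

>>> {"name": "drive_tool", "arguments": {
  "motion": [
    {"claw":1}
  ]
}}

```text
$.motion[0]: bad value
```

```bash
python3 -c "
from h import *
plan((.497,.244,.25),88); grab('wrist','w1')"
```

```text
shift [-394.3 -286.   -27.7] rot [-6.000e-02  5.000e-02  7.356e+01] |d| 0.488 t 0.15 q [-1.36  0.48  0.02  1.56 -0.01  1.11 -0.08] F [-0.7 -0.8  1.1] w 0.0879
```

View pics/w1.png

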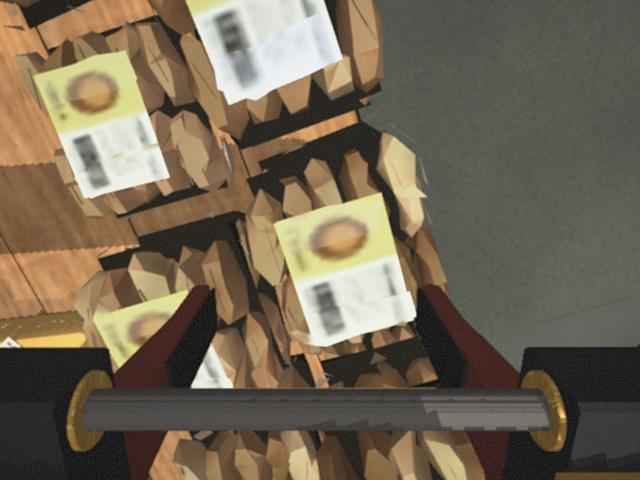

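The call was refused with "bad value". It may need every key in each row, so I'll give them all.

>>> {"name": "drive_tool", "arguments": {
  "motion": [
    {"tx":-0.05,"ty":-0.036,"tz":-0.01,"ax":0,"ay":0,"az":9,"claw":1},
    {"tx":-0.1,"ty":-0.072,"tz":-0.02,"ax":0,"ay":0,"az":18,"claw":1},
    {"tx":-0.15,"ty":-0.108,"tz":-0.028,"ax":0,"ay":0,"az":27,"claw":1},
    {"tx":-0.2,"ty":-0.144,"tz":-0.028,"ax":0,"ay":0,"az":36,"claw":1},
    {"tx":-0.25,"ty":-0.18,"tz":-0.028,"ax":0,"ay":0,"az":45,"claw":1},
    {"tx":-0.3,"ty":-0.216,"tz":-0.028,"ax":0,"ay":0,"az":54,"claw":1},
    {"tx":-0.35,"ty":-0.252,"tz":-0.028,"ax":0,"ay":0,"az":64,"claw":1},
    {"tx":-0.394,"ty":-0.286,"tz":-0.028,"ax":0,"ay":0,"az":73.5,"claw":1}
  ]
}}

```text
t: 1.2
ee_pos: [0.4977, 0.2421, 0.2506]
tcp_rot: [[0.04, 0.999, 0.0], [0.999, -0.04, -0.001], [-0.001, 0.0, -1.0]]
contact_force: [0.4, 0.8, 0.1]
width: 0.0885
```

```bash
python3 -c "
from h import *
plan((.497,.244,.25),88); grab('wrist','w1')"
```

```text
shift [ 1.9 -0.8  0.6] rot [ 0.01  0.04 -0.3 ] |d| 0.002 t 1.2 q [-0.93  0.26  0.44  1.84 -0.12  1.07 -0.48] F [0.4 0.8 0.1] w 0.0885
```

View pics/w1.png

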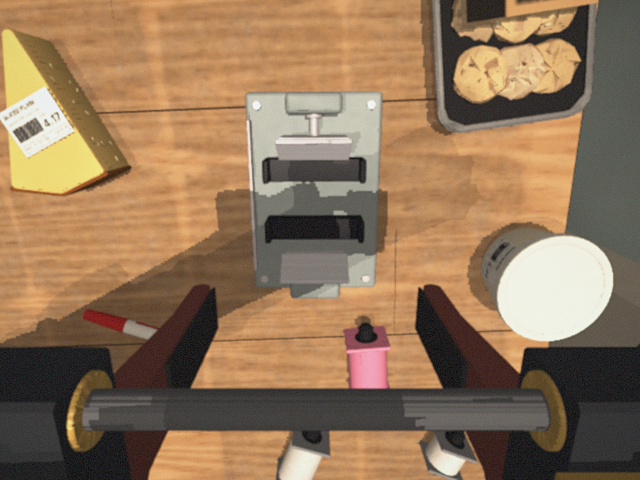

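Run:
```python
from h import *
c=np.load('pics/w1.npz');P=cloud(c)
z=P[...,2]; print('table z',np.median(z[320:330,230:340]))
m=(z>.006)&(z<.014); m[:80]=0;m[310:]=0;m[:,:235]=0;m[:,395:]=0
m=cv2.morphologyEx(m.astype(np.uint8),cv2.MORPH_OPEN,np.ones((3,3)))>0
r=cv2.minAreaRect(P[m][:,:2].astype(np.float32));print('plate',r, np.median(z[m]))
cv2.imwrite('pics/m.png',m*255)
# rays onto z=.01 for hand read corners
T=c['world_from_camera'];K=c['mtx']
cv2.imwrite('pics/w1c.png',cv2.resize(c['frame'][80:305,225:405],None,fx=3.3,fy=2.6,interpolation=2)[:590,:,::-1])
for n,lo,hi in(('rest',.022,.030),('upst',.036,.0405),('clip',.07,.1)):
    k=(z>lo)&(z<hi);k[:80]=0;k[310:]=0;k[:,:235]=0;k[:,395:]=0
    nn,l,st,ce=cv2.connectedComponentsWithStats(k.astype(np.uint8))
    for i in range(1,nn):
        if st[i,4]>25: q=P[l==i];print(n,st[i].tolist(),np.array(cv2.minAreaRect(q[:,:2].astype(np.float32))[0]).round(4),q.min(0).round(4),q.max(0).round(4))
```

```text
table z -0.0006834208212401771
plate ((0.4973113238811493, 0.24442633986473083), (0.1990370750427246, 0.12951458990573883), 87.93946075439453) 0.009404531630626684
rest [264, 158, 100, 24, 2008] [0.4978 0.2735] [0.4517 0.2611 0.0229] [0.5448 0.2859 0.03  ]
rest [267, 217, 96, 23, 1908] [0.4967 0.2156] [0.4504 0.2032 0.0222] [0.5437 0.2279 0.0294]
upst [285, 93, 11, 21, 53] [0.4779 0.3327] [0.4754 0.3253 0.0362] [0.4838 0.3422 0.0405]
upst [290, 92, 53, 22, 264] [0.5027 0.3333] [0.4803 0.3239 0.0363] [0.5253 0.3429 0.0405]
upst [284, 136, 29, 1, 29] [0.4854 0.3057] [0.4728 0.3053 0.0366] [0.4979 0.3062 0.0403]
upst [262, 160, 7, 24, 149] [0.4533 0.2752] [0.4503 0.2646 0.0361] [0.4567 0.2857 0.0403]
upst [360, 160, 7, 24, 150] [0.5433 0.2716] [0.5404 0.2609 0.0361] [0.5462 0.2822 0.0397]
upst [358, 221, 7, 22, 131] [0.5411 0.2145] [0.5381 0.204  0.0362] [0.544  0.225  0.0396]
upst [265, 222, 7, 22, 131] [0.4517 0.217 ] [0.4482 0.2062 0.0361] [0.4544 0.2278 0.0403]
upst [290, 284, 5, 13, 32] [0.4715 0.1573] [0.4691 0.1505 0.0365] [0.4738 0.164  0.0405]
upst [333, 284, 7, 13, 36] [0.5155 0.1554] [0.5126 0.1485 0.038 ] [0.5187 0.1622 0.0405]
clip [275, 139, 77, 17, 1193] [0.4991 0.2983] [0.4692 0.2904 0.07  ] [0.529  0.3062 0.0902]
clip [280, 261, 70, 23, 1440] [0.4954 0.1908] [0.4653 0.1827 0.07  ] [0.5255 0.1982 0.09  ][ WARN:0@0.676] global loadsave.cpp:1063 imwrite_ Unsupported depth image for selected encoder is fallbacked to CV_8U.
```

View pics/w1c.png

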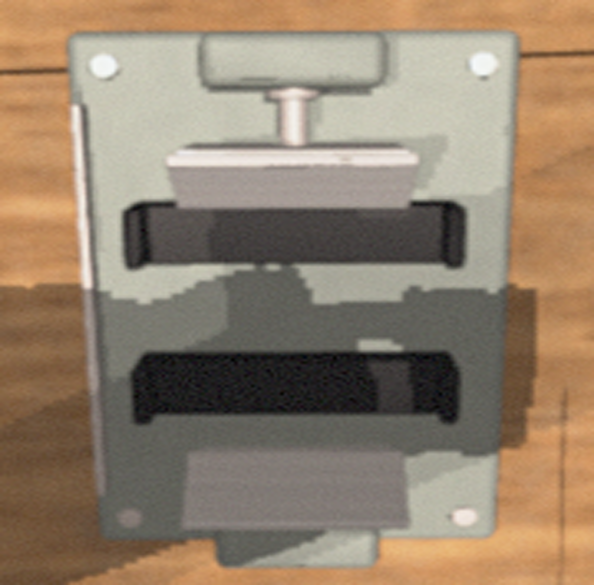

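The dispenser measurements agree: plate, rests and clips are all centred at (0.4973, 0.2445), yaw −2.05°. Now over to the spool.

```bash
python3 -c "
from h import *
plan((.467,-.068,.22),69)"
```

```text
shift [-303.4  -18.    32.2] rot [ 0.21  0.2  17.78] |d| 0.306 t 1.25 q [-0.92  0.26  0.45  1.84 -0.12  1.07 -0.48] F [ 3.1 -6.1 -0.5] w 0.088
```

>>> {"name": "drive_tool", "arguments": {
  "motion": [
    {"tx":-0.05,"ty":-0.003,"tz":0.005,"ax":0,"ay":0,"az":3,"claw":1},
    {"tx":-0.1,"ty":-0.006,"tz":0.01,"ax":0,"ay":0,"az":6,"claw":1},
    {"tx":-0.15,"ty":-0.009,"tz":0.015,"ax":0,"ay":0,"az":9,"claw":1},
    {"tx":-0.2,"ty":-0.012,"tz":0.02,"ax":0,"ay":0,"az":12,"claw":1},
    {"tx":-0.25,"ty":-0.015,"tz":0.025,"ax":0,"ay":0,"az":15,"claw":1},
    {"tx":-0.29,"ty":-0.018,"tz":0.03,"ax":0,"ay":0,"az":17.8,"claw":1},
    {"tx":-0.303,"ty":-0.018,"tz":0.032,"ax":0,"ay":0,"az":17.8,"claw":1},
    {"tx":-0.303,"ty":-0.018,"tz":0.032,"ax":0,"ay":0,"az":17.8,"claw":1}
  ]
}}

```text
t: 2.25
ee_pos: [0.4671, -0.0673, 0.2201]
tcp_rot: [[0.359, 0.933, 0.003], [0.933, -0.359, -0.004], [-0.003, 0.004, -1.0]]
contact_force: [0.1, 1.3, 0.0]
width: 0.0875
```

Run:
```python
from h import *
c=grab('wrist','w2');P=cloud(c);z=P[...,2]
plan((.467,-.068,.22),69)
m=(z>.012)&(z<.06)&(np.hypot(P[...,0]-.467,P[...,1]+.068)<.075)
nn,l,st,ce=cv2.connectedComponentsWithStats(m.astype(np.uint8))
for i in range(1,nn):
    if st[i,4]>100:
        q=P[l==i];print(st[i].tolist(),cv2.minAreaRect(q[:,:2].astype(np.float32)),q[:,2].max())
```

```text
shift [-1.6  0.3  0.2] rot [0.23 0.15 0.07] |d| 0.002 t 2.3 q [-0.59  0.15  0.67  2.06 -0.11  0.96 -0.23] F [-0.1  0.5 -0.3] w 0.0877
[291, 153, 55, 110, 4377] ((0.4702577292919159, -0.06903348863124847), (0.09986883401870728, 0.045768652111291885), 68.56453704833984) 0.047527250458732184
```

View pics/w2.png

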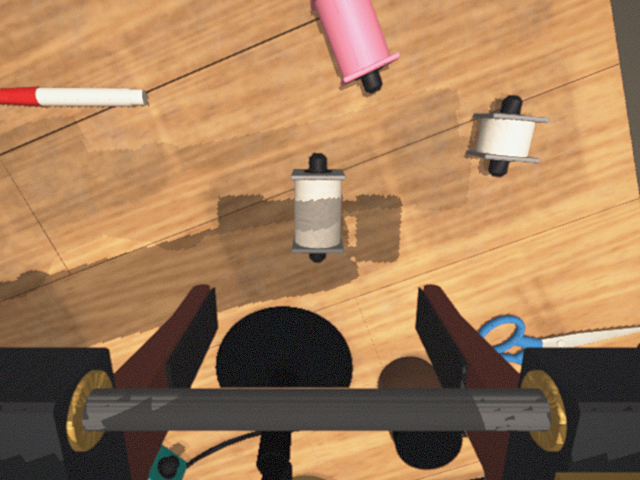

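The wide spool measures 100 × 46 mm, centre (0.4703, −0.0690), axle at 68.6°, top at 47 mm; all of this matches the description. In this picture it is at (318,210), the narrow one is at (503,137), and pink is at (355,40).

```bash
python3 -c "
from h import *
plan((.4703,-.069,.006),68.6)"
```

```text
shift [ -0.8   2.8 214.2] rot [0.23 0.15 0.47] |d| 0.214 t 2.3 q [-0.59  0.15  0.67  2.06 -0.11  0.96 -0.23] F [-0.1  0.5 -0.3] w 0.0877
```

>>> {"name": "drive_tool", "arguments": {
  "motion": [
    {"tx":-0.0005,"ty":0.003,"tz":0.03,"ax":0.2,"ay":0.15,"az":0.5,"claw":1},
    {"tx":-0.0008,"ty":0.003,"tz":0.07,"ax":0.2,"ay":0.15,"az":0.5,"claw":1},
    {"tx":-0.0008,"ty":0.003,"tz":0.11,"ax":0.2,"ay":0.15,"az":0.5,"claw":1},
    {"tx":-0.0008,"ty":0.003,"tz":0.14,"ax":0.2,"ay":0.15,"az":0.5,"claw":1},
    {"tx":-0.0008,"ty":0.003,"tz":0.16,"ax":0.2,"ay":0.15,"az":0.5,"claw":1},
    {"tx":-0.0008,"ty":0.003,"tz":0.16,"ax":0.2,"ay":0.15,"az":0.5,"claw":1}
  ]
}}

```text
t: 3.05
ee_pos: [0.4698, -0.067, 0.059]
tcp_rot: [[0.362, 0.932, -0.003], [0.932, -0.362, 0.0], [-0.001, -0.002, -1.0]]
contact_force: [-0.4, -0.0, 0.8]
width: 0.0881
```

```bash
python3 -c "
from h import *
plan((.4703,-.069,.006),68.6);grab('wrist','w3')"
```

```text
shift [-1.6  1.4 53. ] rot [-0.14  0.04  0.15] |d| 0.053 t 3.05 q [-0.42  0.44  0.53  2.18 -0.39  0.61  0.02] F [-0.4 -0.   0.8] w 0.0881
```

View pics/w3.png

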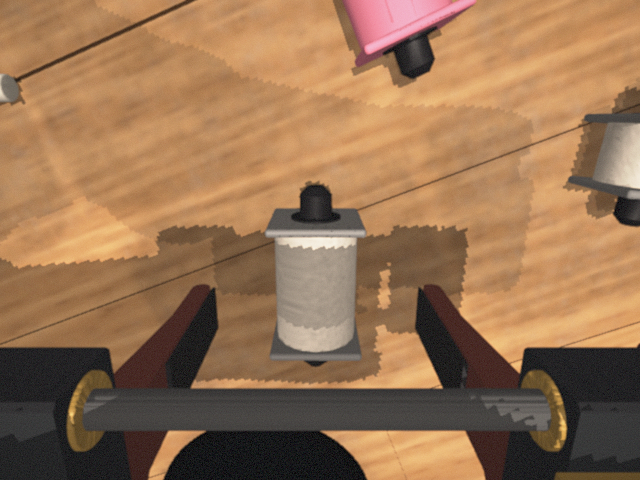

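The spool is centred between the fingers: (316,290), fingers at 215 and 417. Going down to close.

>>> {"name": "drive_tool", "arguments": {
  "motion": [
    {"tx":-0.0015,"ty":0.0014,"tz":0.025,"ax":-0.1,"ay":0,"az":0.15,"claw":1},
    {"tx":-0.0015,"ty":0.0014,"tz":0.045,"ax":-0.1,"ay":0,"az":0.15,"claw":1},
    {"tx":-0.0015,"ty":0.0014,"tz":0.053,"ax":-0.1,"ay":0,"az":0.15,"claw":1},
    {"tx":-0.0015,"ty":0.0014,"tz":0.053,"ax":-0.1,"ay":0,"az":0.15,"claw":1},
    {"tx":-0.0015,"ty":0.0014,"tz":0.053,"ax":-0.1,"ay":0,"az":0.15,"claw":1}
  ]
}}

```text
t: 3.72
ee_pos: [0.4719, -0.0692, 0.0078]
tcp_rot: [[0.365, 0.931, 0.002], [0.931, -0.365, -0.0], [0.001, 0.002, -1.0]]
contact_force: [-0.8, -0.1, -0.4]
width: 0.0878
```

>>> {"name": "drive_tool", "arguments": {
  "motion": [
    {"tx":0,"ty":0,"tz":0,"ax":0,"ay":0,"az":0,"claw":0.4},
    {"tx":0,"ty":0,"tz":0,"ax":0,"ay":0,"az":0,"claw":0.4},
    {"tx":0,"ty":0,"tz":0,"ax":0,"ay":0,"az":0,"claw":0.4},
    {"tx":0,"ty":0,"tz":0,"ax":0,"ay":0,"az":0,"claw":0.4},
    {"tx":0,"ty":0,"tz":0,"ax":0,"ay":0,"az":0,"claw":0.4},
    {"tx":0,"ty":0,"tz":0,"ax":0,"ay":0,"az":0,"claw":0.4}
  ],
  "force": 45
}}

```text
t: 4.47
ee_pos: [0.4715, -0.0691, 0.0077]
tcp_rot: [[0.365, 0.931, 0.002], [0.931, -0.365, -0.0], [0.001, 0.001, -1.0]]
contact_force: [-2.5, 1.6, 2.2]
width: 0.0412
```

```bash
python3 -c "
from h import *
plan((.4703,-.069,.006),68.6);grab('wrist','w4')"
```

```text
shift [-0.3 -1.1  1.7] rot [ 0.08 -0.03 -0.02] |d| 0.002 t 4.475 q [-0.34  0.54  0.44  2.2  -0.48  0.49  0.1 ] F [-2.5  1.6  2.2] w 0.0412
```

View pics/w4.png

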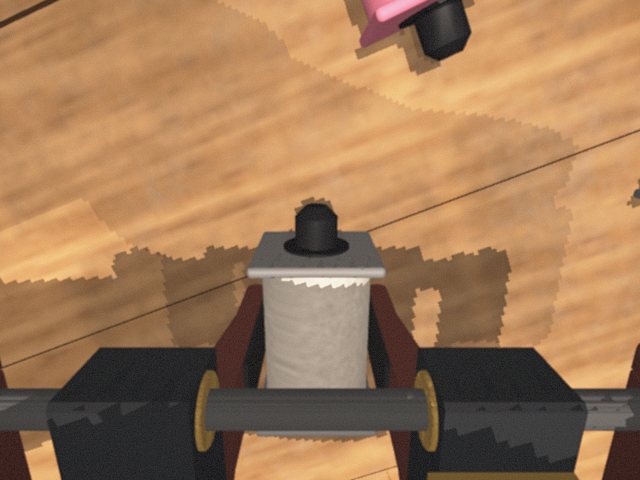

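Gripped at 41 mm. Lift.

>>> {"name": "drive_tool", "arguments": {
  "motion": [
    {"tx":0,"ty":0,"tz":-0.02,"ax":0,"ay":0,"az":0,"claw":0.4},
    {"tx":0,"ty":0,"tz":-0.05,"ax":0,"ay":0,"az":0,"claw":0.4},
    {"tx":0,"ty":0,"tz":-0.08,"ax":0,"ay":0,"az":0,"claw":0.4},
    {"tx":0,"ty":0,"tz":-0.12,"ax":0,"ay":0,"az":0,"claw":0.4},
    {"tx":0,"ty":0,"tz":-0.16,"ax":0,"ay":0,"az":0,"claw":0.4},
    {"tx":0,"ty":0,"tz":-0.19,"ax":0,"ay":0,"az":0,"claw":0.4},
    {"tx":0,"ty":0,"tz":-0.19,"ax":0,"ay":0,"az":0,"claw":0.4}
  ]
}}

```text
t: 5.4
ee_pos: [0.4727, -0.0691, 0.1994]
tcp_rot: [[0.365, 0.931, 0.006], [0.931, -0.365, 0.001], [0.003, 0.005, -1.0]]
contact_force: [-0.1, 0.8, -1.9]
width: 0.0413
```

```bash
python3 -c "
from h import *
plan((.4973,.2445,.195),87.95);grab('wrist','w5')"
```

```text
shift [300.9 -91.6   4.9] rot [  0.34  -0.13 -19.36] |d| 0.315 t 5.4 q [-0.6   0.2   0.7   2.08 -0.16  0.91 -0.18] F [-0.1  0.8 -1.9] w 0.0413
```

View pics/w5.png

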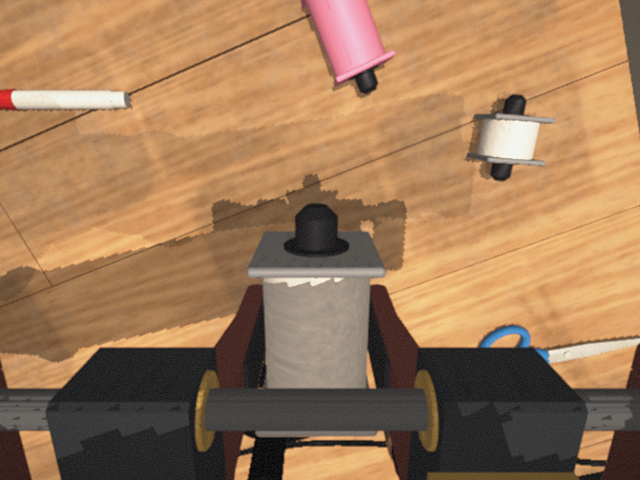

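The spool sits in the same place in the hand (cap edge at row 270, centred at column 316): no slip or tilt. Carrying it over the seat.

>>> {"name": "drive_tool", "arguments": {
  "motion": [
    {"tx":0.04,"ty":-0.012,"tz":0,"ax":0,"ay":0,"az":-2.5,"claw":0.4},
    {"tx":0.09,"ty":-0.027,"tz":0,"ax":0,"ay":0,"az":-6,"claw":0.4},
    {"tx":0.14,"ty":-0.043,"tz":0,"ax":0,"ay":0,"az":-9,"claw":0.4},
    {"tx":0.19,"ty":-0.058,"tz":0,"ax":0,"ay":0,"az":-12,"claw":0.4},
    {"tx":0.24,"ty":-0.073,"tz":0,"ax":0.2,"ay":0,"az":-15,"claw":0.4},
    {"tx":0.28,"ty":-0.085,"tz":0,"ax":0.3,"ay":0,"az":-18,"claw":0.4},
    {"tx":0.301,"ty":-0.0916,"tz":0.002,"ax":0.34,"ay":-0.1,"az":-19.4,"claw":0.4},
    {"tx":0.301,"ty":-0.0916,"tz":0.005,"ax":0.34,"ay":-0.1,"az":-19.4,"claw":0.4}
  ]
}}

```text
t: 6.45
ee_pos: [0.4956, 0.2452, 0.192]
tcp_rot: [[0.033, 0.999, -0.004], [0.999, -0.033, -0.001], [-0.001, -0.004, -1.0]]
contact_force: [0.4, -0.5, -1.1]
width: 0.0416
```

Run:
```python
from h import *
plan((.4973,.2445,.115),87.95);c=grab('wrist','w6');P=cloud(c);z=P[...,2]
h=bot.sense()['ee_pos'];R=bot.sense()['tcp_rot']
L=(P-h)@R # tool coords
m=(abs(L[...,1])<.026)&(abs(L[...,0])<.07)&(L[...,2]>-.05)&(L[...,2]<.02)
m[260:]=m[260:]
q=L[m];print('spool in tool',q.min(0),q.max(0),len(q))
for a,b in ((.02,.033),(.033,.06)):
    k=m&(L[...,0]>a)&(L[...,0]<b);print(a,L[k].min(0).round(4),L[k].max(0).round(4))
```

```text
shift [-0.6  2.  77. ] rot [-0.23  0.07  0.13] |d| 0.077 t 6.45 q [-0.95  0.33  0.48  1.9  -0.19  0.95 -0.42] F [ 0.4 -0.5 -1.1] w 0.0416
spool in tool [-0.03417562 -0.02599769 -0.04999889] [0.05112071 0.02599857 0.00745614] 22118
0.02 [ 0.02   -0.0219 -0.0395] [ 0.033   0.0235 -0.0145]
0.033 [ 0.033  -0.0218 -0.0396] [0.0511 0.0238 0.0075]
```

View pics/w6.png

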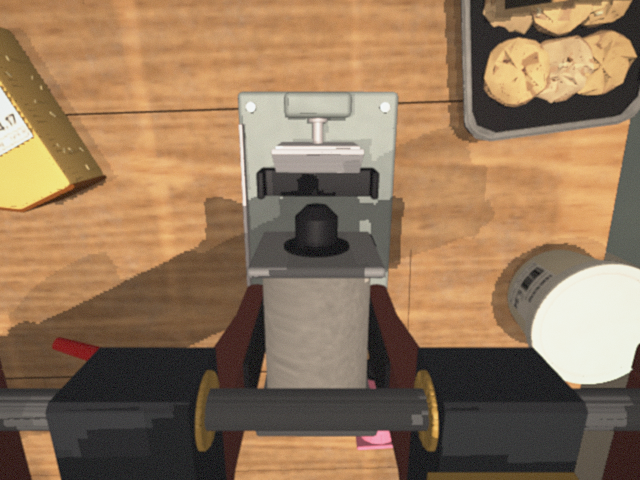

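>>> {"name": "drive_tool", "arguments": {
  "motion": [
    {"tx":-0.001,"ty":0.0015,"tz":0.02,"ax":-0.23,"ay":0.05,"az":0.1,"claw":0.4},
    {"tx":-0.001,"ty":0.0015,"tz":0.05,"ax":-0.23,"ay":0.05,"az":0.1,"claw":0.4},
    {"tx":-0.001,"ty":0.0015,"tz":0.08,"ax":-0.23,"ay":0.05,"az":0.1,"claw":0.4},
    {"tx":-0.001,"ty":0.0015,"tz":0.1,"ax":-0.23,"ay":0.05,"az":0.1,"claw":0.4},
    {"tx":-0.001,"ty":0.0015,"tz":0.113,"ax":-0.23,"ay":0.05,"az":0.1,"claw":0.4},
    {"tx":-0.001,"ty":0.0015,"tz":0.117,"ax":-0.23,"ay":0.05,"az":0.1,"claw":0.4},
    {"tx":-0.001,"ty":0.0015,"tz":0.117,"ax":-0.23,"ay":0.05,"az":0.1,"claw":0.4}
  ]
}}

```text
t: 7.38
ee_pos: [0.4969, 0.2415, 0.0751]
tcp_rot: [[0.039, 0.999, 0.0], [0.999, -0.039, -0.001], [-0.001, 0.0, -1.0]]
contact_force: [0.3, 1.0, -0.5]
width: 0.0407
```

```bash
python3 -c "
from h import *
plan((.4973,.244,.034),87.95)
c=grab('wrist','w7');d=grab('side','s7')
cv2.imwrite('pics/s7c.png',cv2.resize(d['frame'][180:370,200:400],None,fx=3,fy=3)[:,:,::-1])"
```

```text
shift [ 2.5  0.3 41.1] rot [ 0.01  0.07 -0.16] |d| 0.041 t 7.375 q [-0.88  0.5   0.41  1.99 -0.29  0.71 -0.33] F [ 0.3  1.  -0.5] w 0.0407
```

View pics/w7.png

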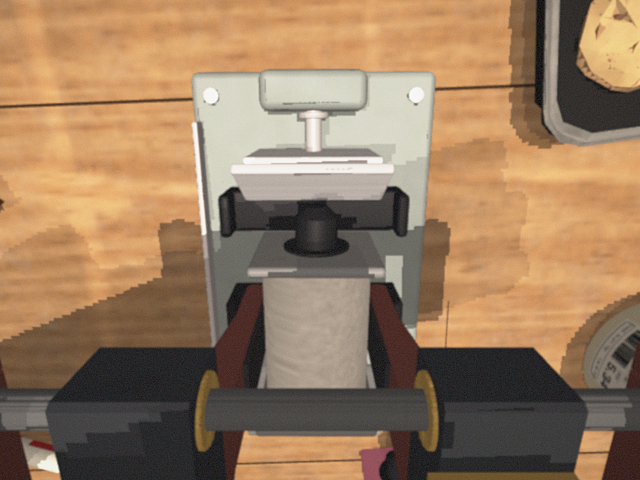

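View pics/s7c.png

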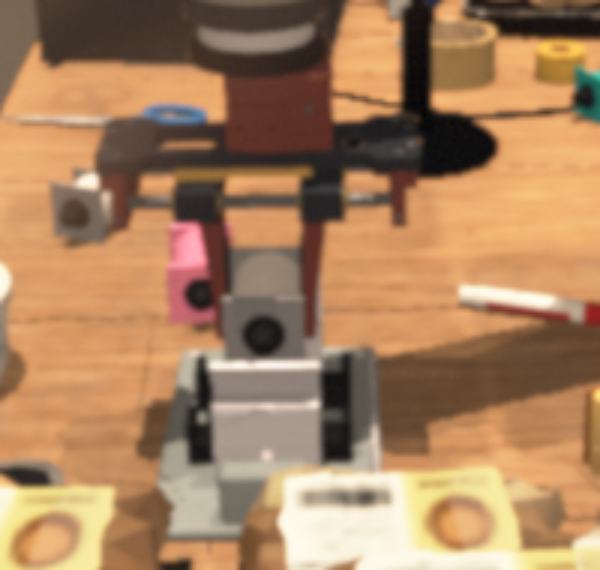

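The spool hangs level over the clips, 2.5 mm short in y. I'll correct that and press in stages.

>>> {"name": "drive_tool", "arguments": {
  "motion": [
    {"tx":0.0025,"ty":0.0003,"tz":0,"ax":0,"ay":0,"az":-0.15,"claw":0.4},
    {"tx":0.0025,"ty":0.0003,"tz":0.004,"ax":0,"ay":0,"az":-0.15,"claw":0.4},
    {"tx":0.0025,"ty":0.0003,"tz":0.01,"ax":0,"ay":0,"az":-0.15,"claw":0.4},
    {"tx":0.0025,"ty":0.0003,"tz":0.015,"ax":0,"ay":0,"az":-0.15,"claw":0.4},
    {"tx":0.0025,"ty":0.0003,"tz":0.02,"ax":0,"ay":0,"az":-0.15,"claw":0.4},
    {"tx":0.0025,"ty":0.0003,"tz":0.024,"ax":0,"ay":0,"az":-0.15,"claw":0.4}
  ],
  "force": 55
}}

```text
t: 8.22
ee_pos: [0.4992, 0.2454, 0.0527]
tcp_rot: [[0.036, 0.999, 0.004], [0.999, -0.036, 0.001], [0.002, 0.003, -1.0]]
contact_force: [-1.7, 0.0, 15.0]
width: 0.0412
```

```bash
python3 -c "
from h import *
plan((.4973,.244,.034),87.95)"
```

```text
shift [-1.5 -1.9 18.7] rot [ 0.2  -0.09  0.  ] |d| 0.019 t 8.225 q [-0.87  0.53  0.39  2.   -0.31  0.66 -0.32] F [-1.7  0.  15. ] w 0.0412
```

On the ramps at 15 N. Continuing down.

>>> {"name": "drive_tool", "arguments": {
  "motion": [
    {"tx":-0.001,"ty":-0.0015,"tz":0.005,"ax":0.2,"ay":-0.1,"az":0,"claw":0.4},
    {"tx":-0.001,"ty":-0.0015,"tz":0.009,"ax":0.2,"ay":-0.1,"az":0,"claw":0.4},
    {"tx":-0.001,"ty":-0.0015,"tz":0.013,"ax":0.2,"ay":-0.1,"az":0,"claw":0.4},
    {"tx":-0.001,"ty":-0.0015,"tz":0.017,"ax":0.2,"ay":-0.1,"az":0,"claw":0.4},
    {"tx":-0.001,"ty":-0.0015,"tz":0.0185,"ax":0.2,"ay":-0.1,"az":0,"claw":0.4},
    {"tx":-0.001,"ty":-0.0015,"tz":0.0195,"ax":0.2,"ay":-0.1,"az":0,"claw":0.4}
  ]
}}

```text
t: 8.98
ee_pos: [0.4969, 0.2441, 0.0336]
tcp_rot: [[0.036, 0.999, -0.002], [0.999, -0.036, -0.001], [-0.001, -0.002, -1.0]]
contact_force: [-6.1, -2.7, 19.2]
width: 0.0408
```

```bash
python3 -c "
from h import *
plan((.4973,.244,.033),87.95)
c=grab('wrist','w8');d=grab('side','s8')
cv2.imwrite('pics/s8c.png',cv2.resize(d['frame'][180:370,200:400],None,fx=3,fy=3)[:,:,::-1])"
```

```text
shift [-0.   0.4  0.6] rot [-0.13  0.04  0.  ] |d| 0.001 t 8.975 q [-0.85  0.56  0.37  2.01 -0.33  0.63 -0.3 ] F [-6.1 -2.7 19.2] w 0.0408
```

View pics/w8.png

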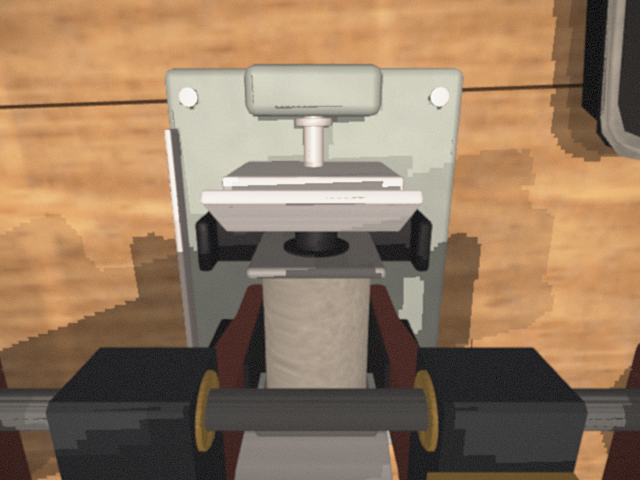

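View pics/s8c.png

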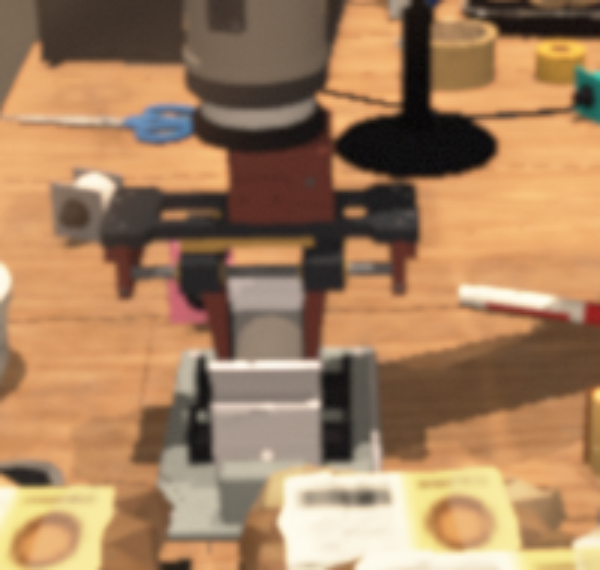

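>>> {"name": "drive_tool", "arguments": {
  "motion": [
    {"tx":0,"ty":0,"tz":0.002,"ax":0,"ay":0,"az":0,"claw":0.4},
    {"tx":0,"ty":0,"tz":0.003,"ax":0,"ay":0,"az":0,"claw":0.4}
  ]
}}

```text
t: 9.32
ee_pos: [0.4969, 0.2441, 0.0335]
tcp_rot: [[0.036, 0.999, -0.003], [0.999, -0.036, 0.001], [0.001, -0.003, -1.0]]
contact_force: [-11.7, -5.4, 43.3]
width: 0.0414
```

Run:
```python
from h import *
plan((.4973,.244,.033),87.95)
c=np.load('pics/w8.npz');P=cloud(c);z=P[...,2]
s=(P[...,0]>.46)&(P[...,0]<.53)
for lo,hi in ((.28,.325),(.16,.21)):
    k=s&(z>.07)&(z<.1)&(P[...,1]>lo)&(P[...,1]<hi)
    if k.sum(): print(k.sum(),P[k].min(0).round(4),P[k].max(0).round(4))
k=(abs(P[...,0]-.497)<.018)&(abs(P[...,1]-.276)<.005)&(z>.03)
print('cap top',np.percentile(z[k],[50,95]))
```

```text
shift [-0.1  0.4  0.5] rot [-0.2  -0.06 -0.02] |d| 0.001 t 9.325 q [-0.85  0.56  0.37  2.01 -0.33  0.63 -0.3 ] F [-11.7  -5.4  43.3] w 0.0414
7076 [0.4688 0.2902 0.07  ] [0.5292 0.3061 0.0898]
3051 [0.4656 0.1918 0.07  ] [0.5253 0.21   0.0766]
cap top [0.07103435 0.12988041]
```

Hard stop: the force rises to 43 N with no motion. Cap top at 71 mm (72 expected), and the far clip is back where it started. Easing off, opening and backing out.

>>> {"name": "drive_tool", "arguments": {
  "motion": [
    {"tx":0,"ty":0,"tz":-0.0005,"ax":0,"ay":0,"az":0,"claw":0.4},
    {"tx":0,"ty":0,"tz":-0.0005,"ax":0,"ay":0,"az":0,"claw":0.85},
    {"tx":0,"ty":0,"tz":-0.0005,"ax":0,"ay":0,"az":0,"claw":0.85},
    {"tx":0,"ty":0,"tz":-0.0005,"ax":0,"ay":0,"az":0,"claw":0.85},
    {"tx":0,"ty":0,"tz":-0.0005,"ax":0,"ay":0,"az":0,"claw":0.85},
    {"tx":0,"ty":0,"tz":-0.0005,"ax":0,"ay":0,"az":0,"claw":0.85}
  ]
}}

```text
t: 10.07
ee_pos: [0.4969, 0.2441, 0.0338]
tcp_rot: [[0.036, 0.999, -0.003], [0.999, -0.036, 0.001], [0.001, -0.004, -1.0]]
contact_force: [-0.4, 0.1, -0.2]
width: 0.0745
```

>>> {"name": "drive_tool", "arguments": {
  "motion": [
    {"tx":0,"ty":0,"tz":-0.02,"ax":0,"ay":0,"az":0,"claw":0.85},
    {"tx":0,"ty":0,"tz":-0.05,"ax":0,"ay":0,"az":0,"claw":0.85},
    {"tx":0,"ty":0,"tz":-0.09,"ax":0,"ay":0,"az":0,"claw":0.85},
    {"tx":0,"ty":0,"tz":-0.13,"ax":0,"ay":0,"az":0,"claw":0.85},
    {"tx":0,"ty":0,"tz":-0.17,"ax":0,"ay":0,"az":0,"claw":0.85},
    {"tx":0,"ty":0,"tz":-0.2,"ax":0,"ay":0,"az":0,"claw":0.85},
    {"tx":0,"ty":0,"tz":-0.21,"ax":0,"ay":0,"az":0,"claw":0.85},
    {"tx":0,"ty":0,"tz":-0.21,"ax":0,"ay":0,"az":0,"claw":0.85}
  ]
}}

```text
t: 11.08
ee_pos: [0.4975, 0.2439, 0.2436]
tcp_rot: [[0.036, 0.999, -0.003], [0.999, -0.036, 0.001], [0.001, -0.003, -1.0]]
contact_force: [0.5, 0.1, -0.7]
width: 0.0747
```

Run:
```python
from h import *
s=bot.sense();print(s['t'],s['ee_pos'],s['width'],s['contact_force'])
c=grab('wrist','w9');grab('side','s9');grab('scene','c9');P=cloud(c);z=P[...,2]
s=(P[...,0]>.46)&(P[...,0]<.535)
for lo,hi in ((.28,.325),(.16,.205)):
    k=s&(z>.07)&(z<.1)&(P[...,1]>lo)&(P[...,1]<hi)&((abs(P[...,1]-.244)>.04))
    if k.sum(): print('clip',k.sum(),P[k].min(0).round(4),P[k].max(0).round(4))
k=(abs(P[...,0]-.497)<.026)&(abs(P[...,1]-.2445)<.036)&(z>.05)&(z<.09)
print('spool',P[k].min(0).round(4),P[k].max(0).round(4),cv2.minAreaRect(P[k][:,:2].astype(np.float32)))
for lo,hi in((.274,.279),(.21,.2145)):
    j=k&(P[...,1]>lo)&(P[...,1]<hi);print('cap z',np.percentile(z[j],[10,50,90]).round(4))
j=(abs(P[...,0]-.497)<.004)&(abs(P[...,1]-.2445)<.02);print('roll top',np.median(z[j]))
cv2.imwrite('pics/w9c.png',cv2.resize(c['frame'][70:310,220:420],None,fx=3,fy=2.5,interpolation=2)[:,:,::-1])
```

```text
11.075 [0.49752733 0.24391877 0.24364849] 0.07466424435000177 [ 0.46219403  0.09307343 -0.70767309]
clip 1186 [0.4692 0.2908 0.07  ] [0.529  0.3057 0.0899]
clip 1529 [0.4652 0.1822 0.07  ] [0.5254 0.1983 0.0894]
spool [0.4744 0.2088 0.05  ] [0.5223 0.2805 0.0739] ((0.49843600392341614, 0.24489901959896088), (0.07155030965805054, 0.04573661834001541), 88.02705383300781)
cap z [0.0556 0.0685 0.072 ]
cap z [0.0604 0.0696 0.0716]
roll top 0.06892359200761028
```

View pics/w9c.png

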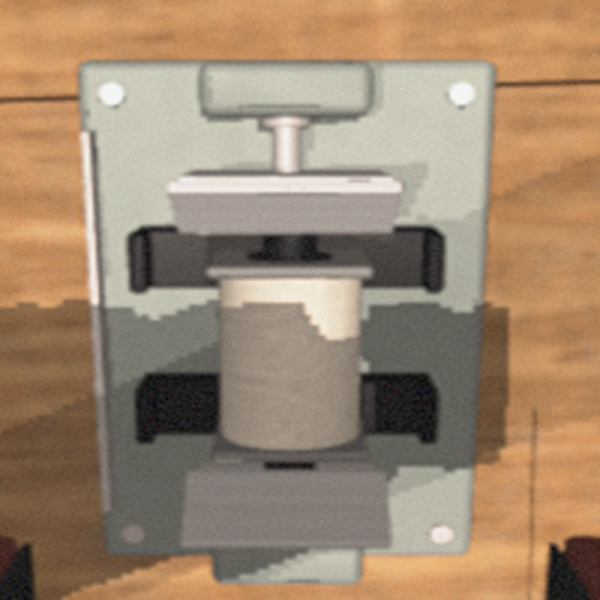

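View pics/s9.png

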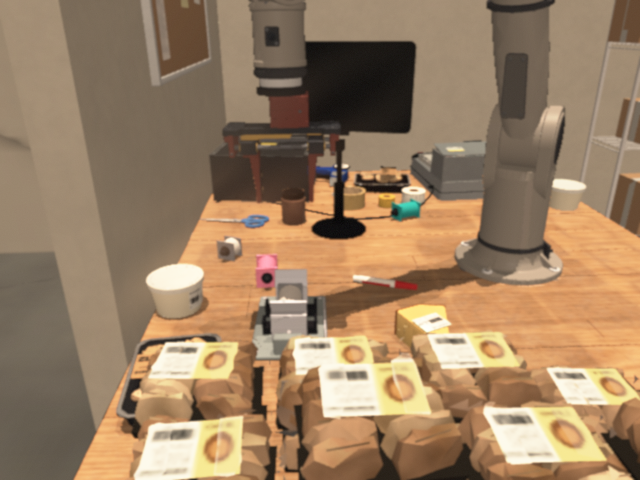

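The spool sits level at the seat, with its cap tops at 72 mm and roll top at 69 mm (70 expected). Both clips are back in their starting positions, the axle ends are under them, and the hand is clear. The narrow and pink spools haven't moved. Handing in.

```bash
python3 -c "
from h import *
print(bot.finish_job())"
```

```text
the job is handed in; nothing more can be done
None
```

The wide spool is snapped into the dispenser and fully down on its rests, and I handed the job in at about 11 s of the 40 s allowed. I gripped it midway between the caps, carried it over, pressed it straight down between the clips, then let go and backed off.

- **Seating:** the spool hit a hard stop under the press, with the wrist force rising to 43 N and no further movement. That is above the 10–25 N needed to spread the clips, because I pressed a little more to confirm it was seated. It stayed well under the 120 N wrist limit.
- **Final position:** after release the spool is level. The cap tops are at 72 mm on both sides (72 expected) and the roll top is at 69 mm (70 expected). It sits about 1 mm from the seat in plan, within the camera calibration, and 0.1° off in yaw.
- **Clips:** both are back within 1 mm of where they started, with the axle ends under them.
- **Other objects:** the narrow, pink and turquoise spools are where they were, judged by eye in the final side picture.

The first two move calls were refused as "bad value" because every key has to be given in each row; nothing moved. No check failed or disagreed beyond the small differences above.

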